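# Set the sieve shaker to 6 and clamp the stack

## Robot

A 7-joint arm with a two-finger parallel gripper is mounted at the origin on the work surface. World frame = base frame: x ahead of the robot, y to its left, z up, the work surface at z = 0. Lengths are in m, angles in rad, forces in N, time in s.
With the tool pointing down it reaches from about 0.425 to 0.95 m from the base axis. Payload 4.7 kg.
Tool frame: the origin (TCP) lies between the finger pads; the fingertips stand 17 mm ahead of it and the grasp point (between the pads) lies 2 mm behind it; z points along the fingers, x is the direction in which the jaws open and shut, and the axes are right-handed (so a half turn about z gives the same grasp; the last joint's range is limited). The gripper opens to 85 mm and grips with 20 to 120 N. Pads are 22 mm wide; open, the fingers measure 114 mm over their backs; the gripper's body (76 mm by 85 mm) begins 54 mm behind the grasp point. The pads swing forward as they close: fully open they stand 13 mm farther back than shut.
Start: joints at [-1.327, 0.469, -0.049, 1.532, 0.024, 1.141, -0.082], TCP at [0.182, 0.65, 0.248] pointing down, gripper open.
Joint ranges: [-2.59, 2.59], [-0.33, 1.99], [-1.39, 1.29], [0.1, 2.45], [-1.04, 4.18], [0.21, 1.99], [-2.66, 2.66]. Speed limits (rad/s): [2.57, 2.57, 3.14, 3.14, 3.14, 3.14, 3.14].

## Interface

Orientations are given as a unit quaternion [x, y, z, w].
In Python, from bench import arm gives the robot as it stands. Calls block until the motion is done:
- arm.reach(position, orientation): joint-space move of the TCP to a pose.
- arm.move_straight(position, ori=None, v=0.15, f_stop=None): straight line of the TCP; ori=None keeps the orientation; v is the mean speed in m/s. With f_stop (N) it stops when the force on the tool has changed by that much, and returns True; else False.
- arm.goto_joints(angles): joint-space move.
- arm.let_go() and arm.clamp(): open the fingers fully, or close them until they stop; the grip force is fixed at half the most.
- arm.dwell(seconds).
- arm.ik(position, orientation): joint angles nearest the present ones, or None.
- arm.get_obs(): the state.
- arm.snapshot(name): name is "side" or "top"; returns the picture (480x640x3 uint8, red, green, blue); there is no depth.
- arm.calibration(name): a dict with "fovy" (degrees; the focal length in pixels is half the picture's height over the tangent of half this angle, whatever the lens; pixels are square), "cx", "cy" (the principal point, pixels), "k1" (the pictures are not rectified: a ray, as slopes to the right and down, at radius r is drawn at 1 + k1 r^2 times it, then the intrinsics apply), "world_to_cam" (4x4, takes a point from world to camera coordinates). Camera axes: x right, y up, looking along -z (the intrinsics and any distortion apply to the point x, -y, -z); pixel columns grow to the right and rows downward; lengths in m; the calibration is good to about 2 mm. A picture is of the moment at which its call begins. calibration takes no time and is no camera call.
A pose or a line that the arm cannot do raises arm.IKError and nothing moves.
- arm.job_done(): hands the job in, once; it reports no verdict.
Trained networks look in the newest picture that a camera, given by its name, has taken for a name from the list of things; names that differ only in an ending like _2 or _b are one class to them, and where a whole thing is asked for, a point or a joint stands for the part that bears it (a point fixed in the world has none). Each returns a list of dicts, best first, with "score" (0 to 1); they miss things now and then, are a little off and sometimes report something else, mostly with a low value. They report only what shows in the picture. A call takes as long as a camera call.
- arm.find_in(thing, camera): "point" ([column, row] in pixels, amid what is visible of it).
- arm.outline_of(thing, camera): "mask" (480x640 bool, what is visible of it) and "point" ([column, row] in pixels, amid what is visible of it).
- arm.mark_of(thing, camera): "point" ([column, row] in pixels: a listed point, or the origin of a listed thing).
The state is a dict: "t": time; "qpos": joint angles; "dq": joint speeds; "effort": joint torques, N m; "ee_pos": TCP position; "tcp_rot": TCP orientation; "contact_force": force on the tool from outside, world axes, zero at the start; "ft_torque": the same for the moment, N m; "finger_gap": finger opening in m.
Only numpy, scipy, OpenCV 4.12 (cv2) and the standard library are available. Lean on these libraries where they do the work, as an engineer would, in place of code of your own. Each camera call takes 0.05 s, during which the arm holds its last target. There are 200 camera calls.

## Task

Get the sieve shaker ready to run: first turn the black numbered collar so that the 6 clicks in at the red pointer, then press the red pad of the clamp lever all the way down over the sieve stack until it stays down by itself. Do not knock the other things on the table about.

Things in the scene. Friction and masses are not known exactly. Their poses are not given: they have to be found in the camera images.
- shaker: Bench sieve shaker, fixed: blue deck 280 (x) x 460 (y) x 60 mm high. Origin: centre of its underside; x points from its front edge (facing the robot to within 0.3 rad) to the lever's post, y left, z up. Right half (y = -110 mm): fixed stack of round sieves, 104 mm across, top 133 mm above the table, under the clamp lever. Left half (y = +110 mm): the numbered collar.
- pointer (a point): Red pointer mark on the deck just in front (-x of the shaker) of the collar, 62 mm above the table. The digit next to it is the set value.
- collar_centre (a point): Centre of the flat top of the black collar, on its vertical axis, 84 mm above the table. The collar is 130 mm across and 22 mm thick, with the white digits 1 to 8 (15 mm high) around its top, every 40 degrees. Axes turn with the collar.
- collar (a joint): Angle of the collar (rad), growing anticlockwise from above. A sprung detent every 0.698: 0 = digit 1 at the pointer, 0.698 = 2, 1.396 = 3, 2.094 = 4, 2.793 = 5, 3.491 = 6, 4.189 = 7, 4.887 = 8; stops just beyond 1 and 8. About 4 to 8 N at the stalk leaves a detent; a small push is pulled back, past half way it snaps on to the next digit.
- collar_stalk (a point): Orange upright round stalk on the collar, 18 mm in diameter, 45 mm tall, 48 mm from the collar's axis, 40 degrees anticlockwise (from above) of the digit 1, in the gap between 8 and 1; push it sideways to turn the collar. The point is on its axis, 25 mm above the collar's top, 109 mm above the table; the stalk's top is at 129 mm.
- lever (a joint): Angle of the clamp lever in rad: 0 = fully raised (its rest), 0.6 = fully down, level, its rubber foot on the sieve lid. Sprung: it returns to 0 from anything short of about 0.42, and beyond that snaps down to 0.6 and holds. Takes up to about 8 N at the pad.
- lever_pad (a point): Centre of the upper face of the red press pad (55 x 56 mm, 12 mm thick) at the lever's free end, towards the shaker's front. 190 mm from the hinge axis along the lever and 19 mm above the lever's line; about 278 mm above the table when raised, 174 mm when down.
- lever_hinge (a point): Centre of the lever's level hinge axis (along the shaker's y) on the blue post behind the sieve stack, 155 mm above the table; the post's top is at 175 mm.
- bowl: Loose red enamel bowl, 130 mm across, 55 mm high, left of the shaker; a bystander. Origin: centre of its underside.
- shearbox: Loose brass shear box half, an open square box 100 x 100 x 40 mm with a small dark knob, right of the shaker; a bystander. Origin: centre of its underside.
- jar: Loose amber glass jar with a white cap, 64 mm across, 85 mm high, left of the shaker; a bystander. Origin: centre of its underside.
- brush: Loose brush lying on the table right of the shaker, about 150 mm long, along its x axis; a bystander. Origin: on the table under its middle.

How it is judged:
On the way, in this order (a step that is already met when the one before it is completed fails the run):
1. the collar rests with the 6 at the pointer while the lever is still up (value of joint collar between 3.3407 and 3.6407 rad and value of joint lever below 0.3 rad), for 0.3 s.
2. the lever is down and held, the collar still at 6 (value of joint collar between 3.3407 and 3.6407 rad and value of joint lever above 0.54 rad), for 0.2 s.
At the end, for the whole second after the job is handed in: The collar rests in the detent of 6 (joint within 0.15 rad of 3.491), the clamp lever stays down by itself (joint above 0.54 of 0.6), and the bowl, shear box, jar and brush are within 40 mm of where they stood (all of step 2 and velocity of joint collar between -0.1 and 0.1 rad/s and distance of each of bowl, shearbox, jar, brush from where it was at the start of the episode below 0.04 m); the robot touches nothing.
It fails at once if a bystander is pushed away or knocked off its place (over 60 mm) (distance of any of bowl, shearbox, jar, brush from where it was at the start of the episode above 0.06 m).
It also fails if it takes over 56 s, if anything falls off the work surface, if the arm or the gripper's body presses on something with over 40 N, if the wrist force passes 120 N, or if a joint passes its speed limit or range.

## Working session

There is one attempt and no reset: what is moved stays moved. The work goes in short steps, each a Python script; the robot and the scene stay as the last script left them, time stands still between calls to the robot, and variables do not carry over. Pictures are saved under pics/ and viewed, about 8 in all and at most 12, crops included, and the job is handed in when it is done.

```bash
ls; mkdir -p pics
cat > h.py <<'E'
import numpy as np, cv2
from bench import arm
def cal(c):
    k=arm.calibration(c); f=240/np.tan(np.radians(k["fovy"])/2)
    return k,f,np.array(k["world_to_cam"])
def undist(c,uv):
    k,f,_=cal(c)
    K=np.array([[f,0,k["cx"]],[0,f,k["cy"]],[0,0,1]])
    return cv2.undistortPoints(np.array([[uv]],float),K,np.array([k["k1"],0,0,0,0]))[0,0]
def ray(c,uv):
    T=cal(c)[2]; s=undist(c,uv); R=T[:3,:3]
    return -R.T@T[:3,3], R.T@np.array([s[0],-s[1],-1])
def at_z(c,uv,z):
    o,d=ray(c,uv); return o+d*(z-o[2])/d[2]
def proj(c,p):
    k,f,T=cal(c); q=T[:3,:3]@np.array(p)+T[:3,3]; x,y=q[0]/-q[2],-q[1]/-q[2]
    s=1+k["k1"]*(x*x+y*y); return np.array([k["cx"]+f*s*x,k["cy"]+f*s*y])
def tri(rs):
    A=0;b=0
    for o,d in rs:
        d=d/np.linalg.norm(d);M=np.eye(3)-np.outer(d,d);A=A+M;b=b+M@o
    return np.linalg.solve(A,b)
def save(c,n):
    im=arm.snapshot(c); cv2.imwrite(f"pics/{n}.png",im[:,:,::-1]); return im
E
python3 - <<'E'
from h import *
np.set_printoptions(precision=3,suppress=True)
Z=dict(pointer=.062,collar_centre=.084,collar_stalk=.109,lever_pad=.278,lever_hinge=.155,bowl=0,shearbox=0,jar=0,brush=0,shaker=0)
for c in("top","side"):
    save(c,c+"0"); print(c,ray(c,(320,240)))
for t in Z:
    rs=[]
    for c in("top","side"):
        for m in arm.mark_of(t,c)[:2]:
            print(t,c,round(m["score"],2),np.round(m["point"],1),at_z(c,m["point"],Z[t]))
o=arm.get_obs();print(o["t"],o["ee_pos"],o["tcp_rot"])
E
```

```text
pics
top (array([0.313, 0.05 , 1.296]), array([ 0.232, -0.03 , -0.973]))
side (array([ 0.382, -0.79 ,  1.096]), array([ 0.125,  0.686, -0.717]))
pointer top 0.95 [257.7 287.3] [0.505 0.18  0.062]
pointer side 0.68 [297.4 254.5] [0.5   0.164 0.062]
collar_centre top 0.79 [261.9 256. ] [0.578 0.16  0.084]
collar_centre top 0.5 [358.4 259.9] [ 0.541 -0.075  0.084]
collar_centre side 0.65 [332.4 243.1] [0.585 0.161 0.084]
collar_centre side 0.41 [389.7 296.4] [ 0.672 -0.025  0.084]
collar_stalk top 0.71 [280.3 259.4] [0.559 0.114 0.109]
collar_stalk side 0.68 [326.  248.8] [0.562 0.123 0.109]
lever_pad top 0.75 [359.2 259.4] [ 0.505 -0.057  0.278]
lever_pad top 0.68 [188.7 201.4] [0.673 0.288 0.278]
lever_pad side 0.85 [316.8 257.6] [ 0.509 -0.052  0.278]
lever_hinge top 0.88 [357.4 205.2] [ 0.659 -0.083  0.155]
lever_hinge side 0.65 [390.1 298.4] [ 0.65  -0.084  0.155]
bowl top 0.62 [185.8 270.8] [0.58  0.373 0.   ]
bowl top 0.45 [191.1 202.9] [0.766 0.347 0.   ]
bowl side 0.77 [313.9 212.4] [0.579 0.363 0.   ]
shearbox top 0.66 [357.4 205.9] [ 0.704 -0.101  0.   ]
shearbox top 0.58 [432.6 258.3] [ 0.538 -0.281  0.   ]
shearbox side 0.79 [360.3 430.2] [ 0.544 -0.271  0.   ]
jar top 0.93 [185.8 201.3] [0.772 0.362 0.   ]
jar top 0.2 [355.2 263.2] [ 0.549 -0.075  0.   ]
jar side 0.66 [383.8 206.8] [0.768 0.342 0.   ]
brush top 0.87 [427.  321.2] [ 0.376 -0.24   0.   ]
brush side 0.85 [274.1 433.3] [ 0.377 -0.239  0.   ]
shaker top 0.6 [308.1 257.2] [0.579 0.047 0.   ]
shaker side 0.92 [338.5 302.7] [0.574 0.048 0.   ]
1.1 [0.182 0.65  0.248] [ 0.797  0.604  0.    -0.   ]
```

```bash
python3 -c "
import cv2
a=cv2.imread('pics/top0.png')[150:340,150:460];cv2.imwrite('pics/top0c.png',cv2.resize(a,None,fx=2.5,fy=2.5,interpolation=cv2.INTER_CUBIC))"
```

```text
(no output)
```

View pics/top0c.png

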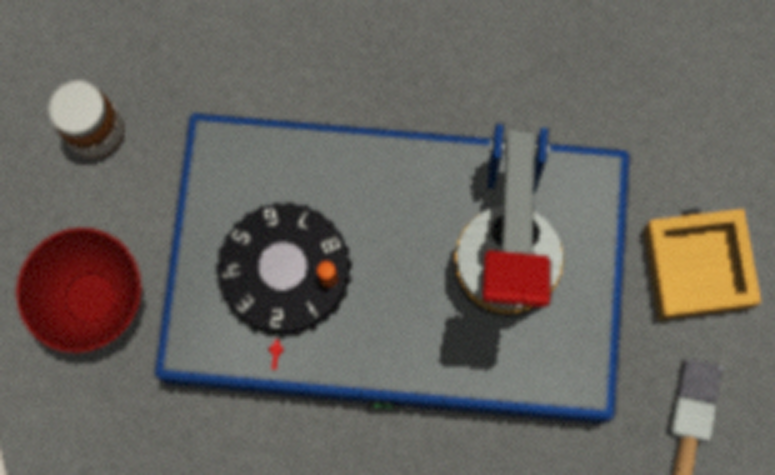

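View pics/side0.png

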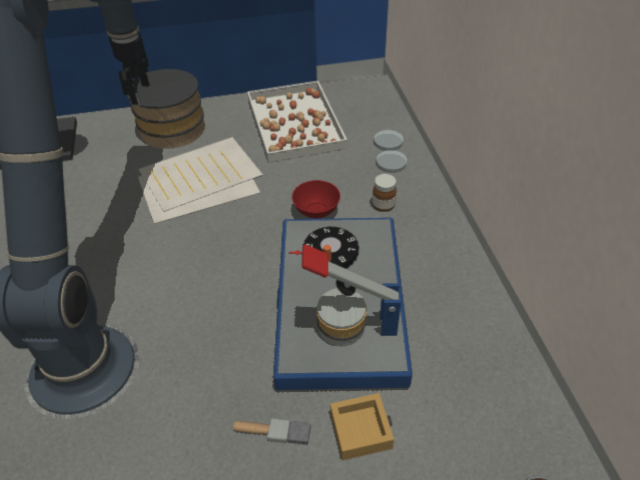

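```bash
cat > fit.py <<'E'
from h import *
from scipy.optimize import least_squares
from scipy.spatial.transform import Rotation as Ro
np.set_printoptions(precision=4,suppress=True)
obs={c:{} for c in("top","side")}
for c in obs:
    for i in range(3):
        arm.snapshot(c)
        for t in("collar_centre","collar_stalk","lever_pad","lever_hinge","pointer","shaker"):
            r=arm.mark_of(t,c)
            if r: obs[c].setdefault(t,[]).append(r[0]["point"])
cor=[(193,116),(627,152),(612,418),(160,378)]
def W(p,l): return np.append(p[:2]+[np.cos(p[2])*l[0]-np.sin(p[2])*l[1],np.sin(p[2])*l[0]+np.cos(p[2])*l[1]],l[2])
def model(p):
    a=np.radians(260)
    return dict(shaker=W(p,(0,0,0)),collar_centre=W(p,(p[3],.11,.084)),collar_stalk=W(p,(p[3]+.048*np.cos(a),.11+.048*np.sin(a),.109)),
     lever_hinge=W(p,(p[4],-.11,.155)),lever_pad=W(p,(p[4]-.190*np.cos(.6)-.019*np.sin(.6),-.11,.155+.19*np.sin(.6)+.019*np.cos(.6))),pointer=W(p,(p[5],.11,.062)))
def res(p):
    m=model(p); r=[]
    for c in obs:
        for t,l in obs[c].items():
            for q in l: r+=list((proj(c,m[t])-q)/3**.5)
    for (u,v),l in zip(cor[:2],[(.14,.23,.06),(.14,-.23,.06)]): r+=list(proj("top",W(p,l))-(150+u/2.5,150+v/2.5))
    return np.array(r)
s=least_squares(res,[.575,.047,-.13,0,.1,-.08],loss="soft_l1")
p=s.x;print(p);m=model(p)
for t in m:
    print(t,m[t],[np.round(proj(c,m[t])-np.mean(obs[c][t],0),1) for c in obs if t in obs[c]])
np.save("pose.npy",p)
print(res(p)[-4:])
E
python3 fit.py
```

```text
[ 0.5715  0.0478 -0.2009 -0.0176  0.1155 -0.0943]
shaker [0.5715 0.0478 0.    ] [array([-0.2,  2. ]), array([ 1.8, 15.8])]
collar_centre [0.5762 0.1591 0.084 ] [array([ 0.3, -0.2]), array([-1.9,  4.2])]
collar_stalk [0.5586 0.1145 0.109 ] [array([ 0.3, -0.6]), array([0.1, 0.6])]
lever_hinge [ 0.6627 -0.083   0.155 ] [array([ 1.3, -5.1]), array([ 4.6, -0.1])]
lever_pad [ 0.4985 -0.0496  0.278 ] [array([-0.3,  2.3]), array([-5.7, -0.9])]
pointer [0.501  0.1744 0.062 ] [array([0.5, 1.5]), array([ 1.2, -2.6])]
[-2.7939 -0.8702  0.5161 -0.902 ]
```

```bash
cat >> h.py <<'E'
from scipy.spatial.transform import Rotation as Ro
C=np.array([.578,.160]); PH0=-111.5
def down(psi):
    a=np.radians(psi); c,s=np.cos(a),np.sin(a)
    return Ro.from_matrix(np.array([[c,s,0],[s,-c,0],[0,0,-1]])).as_quat()
def fpos(phi,d,z=.112,r=.048):
    a=np.radians(phi); return np.append(C+r*np.array([np.cos(a),np.sin(a)])-d*np.array([-np.sin(a),np.cos(a)]),z)
E
python3 - <<'E'
from h import *
for off in(0,180,90,-90):
    print(off,[None if (q:=arm.ik(fpos(f,.02),down(f+off))) is None else np.round([q[0],q[4],q[6]],2).tolist() for f in np.linspace(PH0,PH0+160,6)])
print(arm.ik([.506,-.054,.35],down(0)),arm.ik([.506,-.054,.35],down(90)))
E
```

```text
0 [[-1.07, -0.79, -1.5], [-0.72, -0.41, -1.27], [-0.69, -0.42, -0.71], [-0.65, -0.38, -0.21], [-0.61, -0.31, 0.25], [-0.56, -0.22, 0.68]]
180 [[-0.49, -0.16, 1.04], [-0.38, -0.1, 1.58], [-0.27, -0.02, 2.07], [-0.18, 0.09, 2.53], [-0.99, -0.85, -2.44], [-1.03, -0.86, -1.93]]
90 [[-0.68, -0.32, -0.37], [-0.59, -0.29, 0.19], [-0.52, -0.24, 0.71], [-0.44, -0.16, 1.17], [-0.36, -0.05, 1.6], [-0.3, 0.05, 2.03]]
-90 [[-0.24, 0.05, 2.43], [-1.01, -0.81, -2.48], [-0.98, -0.83, -1.92], [-0.74, -0.49, -1.68], [-0.72, -0.43, -1.22], [-0.76, -0.44, -0.7]]
[-0.67917327  0.12393239  0.79126373  1.81188843 -0.09297762  1.2436797
  0.13819334] [-0.61317878  0.11889461  0.71407967  1.80932134 -0.0821371   1.24327138
  1.69466959]
```

Run:
```python
from h import *
arm.clamp()
arm.reach(fpos(PH0,.038,.25),down(PH0))
print(arm.move_straight(fpos(PH0,.038,.114),v=.12,f_stop=6))
o=arm.get_obs();print(o["t"],o["ee_pos"],o["finger_gap"],o["contact_force"],o["qpos"])
a=save("top","t1")[200:310,200:340];b=save("side","s1")[180:330,240:400]
r=lambda x:cv2.resize(x,(400,400*x.shape[0]//x.shape[1]),interpolation=cv2.INTER_CUBIC)
a,b=r(a),r(b);a=cv2.copyMakeBorder(a,0,b.shape[0]-a.shape[0],0,0,0)
cv2.imwrite("pics/c1.png",np.hstack([a,b])[:,:,::-1])
```

```text
False
7.475 [0.52563219 0.1293118  0.1146728 ] -0.00016584577382195982 [-0.63827514  0.55793773  0.09882298] [-1.00647195  0.57693046  0.9372367   2.01863671 -0.62120966  0.85674249
 -1.66373806]
```

View pics/c1.png

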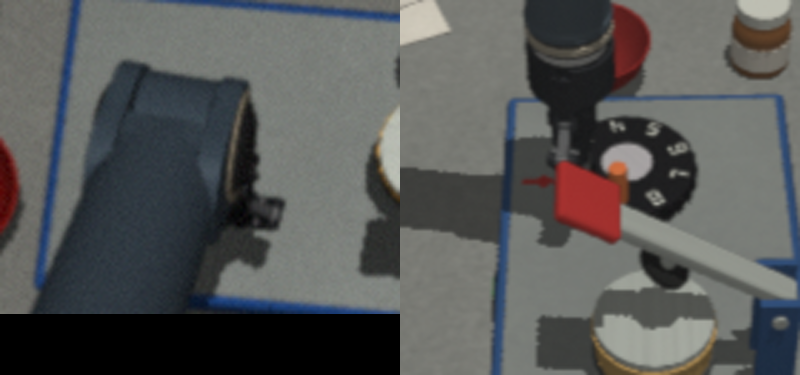

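Pictures 1–3 show the 2 at the pointer, so the collar must turn four steps anticlockwise. The shut fingers are now on the robot's side of the stalk (side crop, about (560,150) against the stalk at (618,180)).

Run:
```python
from h import *
np.set_printoptions(precision=3,suppress=True)
for i,f in enumerate(list(np.arange(0,150,15))+[156]):
    arm.move_straight(fpos(PH0+f,.020),ori=down(PH0+f),v=.05)
    o=arm.get_obs();print(f,round(o["t"],2),o["ee_pos"],o["contact_force"],o["qpos"][[0,4,6]])
save("top","t2");b=save("side","s2")[180:330,240:400]
cv2.imwrite("pics/c2.png",cv2.resize(b,None,fx=4,fy=4,interpolation=cv2.INTER_CUBIC)[:,:,::-1])
```

```text
0 8.08 [0.542 0.122 0.112] [-0.614  0.42   0.871] [-0.966 -0.63  -1.645]
15 8.51 [0.552 0.114 0.112] [-0.406 -0.792 -0.132] [-0.897 -0.578 -1.42 ]
30 8.93 [0.565 0.11  0.112] [-0.217 -0.471 -0.229] [-0.829 -0.529 -1.198]
45 9.36 [0.578 0.108 0.111] [-2.223  0.975 -0.095] [-0.765 -0.481 -0.979]
60 9.78 [0.593 0.11  0.112] [-0.212  0.848 -0.28 ] [-0.707 -0.433 -0.764]
75 10.21 [0.604 0.115 0.112] [-0.342 -1.126  0.055] [-0.655 -0.387 -0.553]
90 10.63 [0.615 0.123 0.112] [ 0.093 -1.284 -0.475] [-0.611 -0.34  -0.346]
105 11.06 [0.623 0.135 0.112] [ 0.526 -0.655 -0.068] [-0.572 -0.292 -0.142]
120 11.48 [0.628 0.146 0.112] [-1.325 -2.323  0.763] [-0.538 -0.243  0.059]
135 11.91 [0.63  0.161 0.112] [-0.195  0.872 -0.693] [-0.509 -0.196  0.259]
156 12.43 [0.626 0.179 0.112] [ 0.259 -0.487 -0.096] [-0.471 -0.128  0.538]
```

View pics/c2.png

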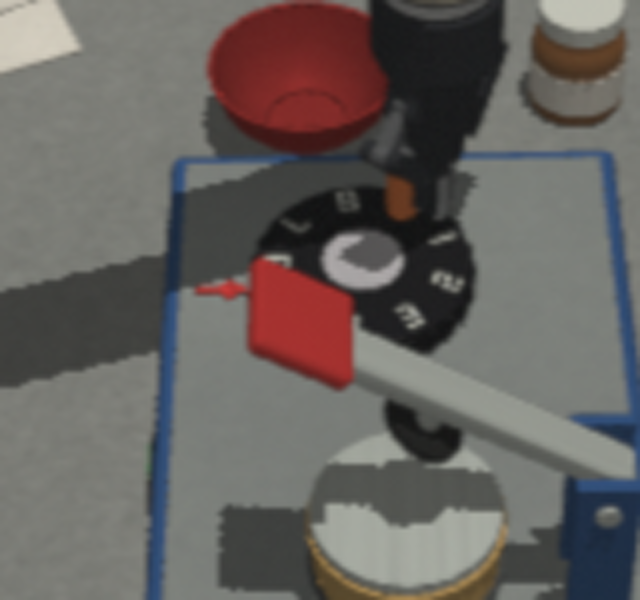

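The fingers have carried the stalk round to the far side. A digit is near the pointer (about (275,260)), partly hidden. I'll back off and look properly.

Run:
```python
from h import *
p=PH0+156
arm.move_straight(fpos(p,.034),v=.08)
arm.move_straight(fpos(p,.034,.30),v=.2)
arm.reach([.35,-.02,.40],down(0))
o=arm.get_obs();print(o["t"],o["ee_pos"])
save("side","s3");b=save("top","t3")
for t in("collar_stalk","lever_pad"):
    for c in("top","side"):
        for m in arm.mark_of(t,c)[:1]: print(t,c,m["score"],m["point"],at_z(c,m["point"],.109 if "st" in t else .278))
cv2.imwrite("pics/c3.png",cv2.resize(b[190:330,180:380],None,fx=4,fy=4,interpolation=cv2.INTER_CUBIC)[:,:,::-1])
```

```text
15.2917 [ 0.35066687 -0.01936409  0.39992318]
collar_stalk top 0.8 [245.7, 242.6] [0.61038642 0.19435149 0.109     ]
collar_stalk side 0.88 [340.2, 225.4] [0.61092669 0.19018061 0.109     ]
lever_pad top 0.56 [356.3, 260.8] [ 0.50295592 -0.05084256  0.278     ]
lever_pad side 0.71 [317.3, 261.9] [ 0.50818778 -0.0623328   0.278     ]
```

View pics/c3.png

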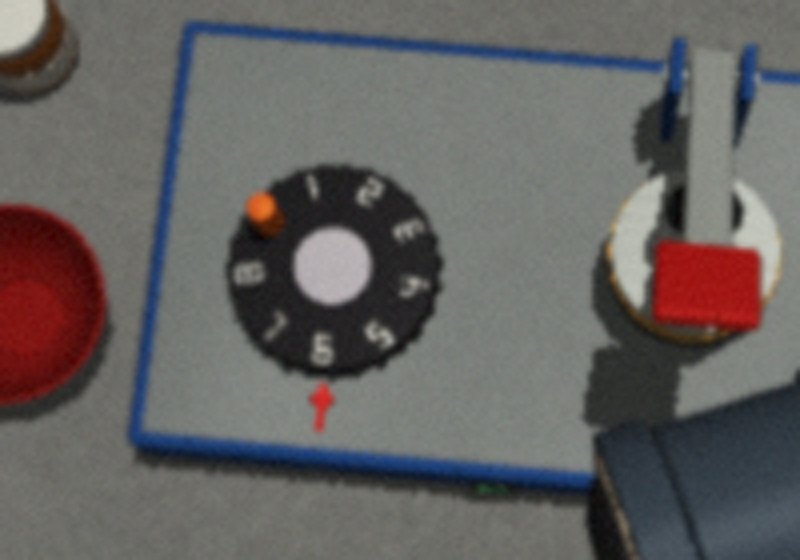

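The 6 is at the red arrow at (320,400) with the lever still up. My fit had the sign of the pad's height offset wrong, so I'll correct that, refit, and press along the pad's arc.

```bash
sed -i 's/-\.019\*np.sin(.6),-.11/+.019*np.sin(.6),-.11/; s/radians(260)/radians(60)/' fit.py && python3 fit.py
python3 - <<'E'
from h import *
p=np.load("pose.npy");a=p[2];u=np.array([np.cos(a),np.sin(a)]);l=np.array([-u[1],u[0]])
H=p[:2]+u*p[4]-l*.11
def pad(th):
    b=.6-th; return np.append(H+u*(-.19*np.cos(b)+.019*np.sin(b)),.155+.19*np.sin(b)+.019*np.cos(b))
psi=np.degrees(a)
for ps in(psi+90,psi):
    print([None if (q:=arm.ik(pad(t)+[0,0,.017],down(ps))) is None else np.round(q,2).tolist() for t in(0,.6)])
print(pad(0),pad(.6),np.degrees(a))
E
```

```text
[ 0.5734  0.0476 -0.2102 -0.019   0.1013 -0.0957]
shaker [0.5734 0.0476 0.    ] [array([0.8, 0.8]), array([-1.2, -0.6])]
collar_centre [0.5777 0.1592 0.084 ] [array([ 0.1, -1.1]), array([-2. ,  3.4])]
collar_stalk [0.6099 0.1948 0.109 ] [array([ 1.5, -0.9]), array([-0., -1.])]
lever_hinge [ 0.6495 -0.0811  0.155 ] [array([-0. ,  2.1]), array([-0.3, -0.7])]
lever_pad [ 0.5066 -0.0506  0.278 ] [array([-0.5, -2.3]), array([-0.1,  0.3])]
pointer [0.5027 0.1752 0.062 ] [array([0.2, 1.5]), array([ 1.4, -1.4])]
[-2.1775 -2.3118  0.9283 -0.7755]
[[-0.62, 0.17, 0.74, 1.89, -0.13, 1.12, 1.53], [-0.63, 0.23, 0.73, 2.11, -0.2, 0.87, 1.58]]
[[-0.48, 0.16, 0.57, 1.89, -0.1, 1.12, -0.09], [-0.47, 0.21, 0.54, 2.1, -0.14, 0.87, -0.06]]
[ 0.50664685 -0.05059304  0.27796345] [ 0.4636989  -0.04143054  0.174     ] -12.042919606654554
```

Run:
```python
from h import *
np.set_printoptions(precision=3,suppress=True)
p=np.load("pose.npy");a=p[2];u=np.array([np.cos(a),np.sin(a)]);l=np.array([-u[1],u[0]])
H=p[:2]+u*p[4]-l*.11
def pad(th):
    b=.6-th; return np.append(H+u*(-.19*np.cos(b)+.019*np.sin(b)),.155+.19*np.sin(b)+.019*np.cos(b)+.017)
Q=down(np.degrees(a))
arm.reach(pad(0)+[0,0,.07],Q)
arm.move_straight(pad(0)+[0,0,.02],v=.1,f_stop=15)
for t in np.arange(.1,.61,.1):
    h=arm.move_straight(pad(t),v=.06,f_stop=25)
    o=arm.get_obs();print(round(t,1),h,round(o["t"],2),o["ee_pos"]-pad(t),o["contact_force"])
print(arm.move_straight(pad(.6)-[0,0,.006],v=.03,f_stop=15)); o=arm.get_obs();print(o["ee_pos"],o["contact_force"])
arm.dwell(.3)
arm.move_straight(o["ee_pos"]+[0,0,.15],v=.15)
arm.reach([.40,.10,.42],down(0))
arm.dwell(.3)
o=arm.get_obs();print(o["t"],o["contact_force"])
b=save("side","s4");c=save("top","t4")
for t in("bowl","shearbox","jar","brush"):
    for k in("top","side"):
        for m in arm.mark_of(t,k)[:2]: print(t,k,round(m["score"],2),at_z(k,m["point"],0))
cv2.imwrite("pics/c4.png",np.hstack([cv2.resize(x[150:350,y:y+220],(396,360),interpolation=cv2.INTER_CUBIC) for x,y in((c,190),(b,240))])[:,:,::-1])
```

```text
0.1 False 19.8 [0.    0.    0.001] [-3.052  0.374  9.118]
0.2 False 20.27 [ 0.001 -0.     0.001] [1.242 0.369 4.761]
0.3 False 20.73 [ 0. -0.  0.] [1.232 0.321 3.224]
0.4 False 21.2 [-0.001  0.    -0.001] [-0.02  -0.552 -0.589]
0.5 False 21.67 [-0. -0. -0.] [-0.303  0.07   0.049]
0.6 False 22.13 [-0.  0. -0.] [-2.284  0.966  5.046]
True
[ 0.464 -0.041  0.191] [-3.012  0.421 12.403]
24.825 [ 1.087  0.229 -0.106]
bowl top 0.78 [0.588 0.37  0.   ]
bowl top 0.34 [0.634 0.207 0.   ]
bowl side 0.59 [0.579 0.372 0.   ]
shearbox top 0.59 [ 0.535 -0.275  0.   ]
shearbox side 0.92 [ 0.543 -0.273  0.   ]
jar top 0.95 [0.763 0.351 0.   ]
jar side 0.61 [0.758 0.357 0.   ]
jar side 0.44 [ 0.545 -0.274  0.   ]
brush top 0.9 [ 0.367 -0.24   0.   ]
brush top 0.37 [ 0.695 -0.098  0.   ]
brush side 0.75 [ 0.374 -0.236  0.   ]
brush side 0.37 [0.502 0.227 0.   ]
```

View pics/c4.png

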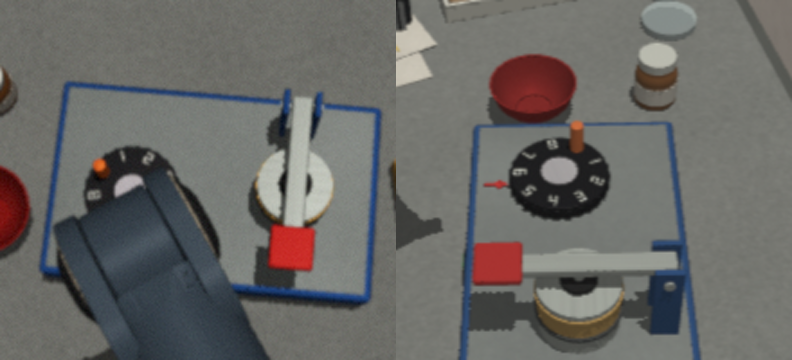

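The side view shows the lever level with its pad down. The stalk is still at about (245.6,243) in the top picture, the same as before, so the collar has stayed at 6 and the arm is clear.

```bash
python3 -c "
from bench import arm
arm.job_done();print(arm.get_obs()['t'])"
```

```text
the job is handed in; nothing more can be done
the job is handed in; nothing more can be done
```

The job is handed in, and as far as the pictures show, both steps were done in order. `arm.job_done()` gives no verdict.

- **Collar:** I turned it four detents anticlockwise, from 2 to 6, by pushing the stalk with the shut fingers. The top picture taken before I touched the lever showed the 6 at the red pointer.
- **Lever:** I then pressed the pad down along its arc. It snapped over past about 0.4 rad, and the force reached about 12 N against the bottom stop. After the arm left, the side picture showed the lever still level.
- **Final checks:** The stalk was at the same pixel as before the press, within 1 px, so the collar is still at 6. In that last top picture the arm hid the pointer, so I relied on the stalk and the side view there.
- **Bystanders:** The bowl, shear box, jar and brush were found within about 18 mm of their first positions. That is about the scatter of the detector, and the arm never came near them.
- **Time:** The clock stood at about 25 s of the 56 s allowed at the last reading before the final checks.

One slip on the way: my first fit of the shaker's pose had the wrong sign for the pad's height offset. I corrected it before pressing the lever.

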